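Square up a coated plate and load the plate scanner

TASK

Load the coated glass plate into the plate scanner. First clear the vial lying in the corner of the squaring board into the board's gutter, keeping it on the board, and slide the plate, without lifting it, fully into the corner so that it lies flush against both metal stops; only then pick it up by its bare edges, lay it flat in the nest of the open drawer, let go and push the drawer fully shut. Never touch the white coating with the fingers, and leave the other things on the bench where they are.

Things in the scene. Friction and masses are not known exactly. Their poses are not given: they have to be found in the camera images.
- board: Fixed grey squaring board, 210 (its x) x 240 (its y) mm; origin under its centre on the bench; x towards the far stop, y towards the gutter. Its flat field lies 15 mm above the origin, x = -105 to +93, y = -108 to +84 mm. Two aluminium stops, 6 mm high and 12 mm wide (tops 21 mm above the bench), stand on it and form the corner at +x, -y.
- seat (a point): Where the plate's centre lies when the plate is squared up in the corner (long edge on the side stop, short edge on the far stop): x +55.5, y -83, z +18 mm in the board's frame; axes as the board's.
- far_stop (a point): Middle of the far stop's inner face, x = +93 mm on the board, at field height; the stop runs along the board's y over the whole field.
- finger_gap (a point): Middle of the 42 mm gap in the side stop (x +33 to +75 mm on the board), on the line of the stop's inner face, y = -108 mm, at field height. The side stop runs along the board's x, its ends at the gap bevelled; in the gap there is only the flat field, so that a finger can reach the middle of the plate's long edge.
- gutter (a point): Middle of the gutter's floor: x 0, y +96, z +5 mm in the board's frame; axes as the board's. The gutter runs along x, 202 mm long and closed at both ends, 24 mm wide, 10 mm below the field; its outer lip is 16 mm above the floor.
- plate_center (a point): Centre of the loose coated glass plate, half-way up: 75 (its x) x 50 (its y) x 6 mm, about 55 g, lying flat in the near part of the field, turned up to 0.4 rad. 5 mm of glass, and on top the white coating, 1 mm thick, which stays 3 mm clear of all four edges. A half turn makes no difference. Friction about 0.6 on board and fingers.
- plate: The same plate; origin and axes as plate_center.
- vial_center (a point): Centre of an amber glass screw-cap vial with black cap, lying on its side on the board near the corner, in the plate's way: 15 mm diameter, 45 mm long, about 14 g. Its own x runs along its axis (at first within 0.2 rad of the board's x); pushed sideways, it rolls. Its axis is 22.5 mm above the bench on the field, 12.5 mm in the gutter.
- drawer (a joint): Scanner drawer: 0 = fully shut, 0.125 m = fully open. Starts open by 0.10 to 0.125. It stays where it is left (2 N of friction plus 4 N per m/s) and is shut by pushing its front along the nest's +x.
- nest (a point): Centre of the nest's floor in the drawer, 24 mm above the bench; x points the way the drawer shuts, y left of that. The nest is a recess 80 (x) x 55 (y) x 6 mm deep for the plate. At the middle of both long sides rim and floor are cut away (x -22 to +22 mm, beyond 20 mm from the middle), free air below for fingertips. Plate home: its centre 3 mm above this point.
- drawer_front (a point): Middle of the outer face of the white drawer front (110 wide, 40 mm tall, 8 to 48 mm above the bench; this point 32 mm above the bench), 60 mm before the nest's centre along the nest's -x; axes as the nest's.
- scanner: Fixed white plate scanner, 250 (x) x 270 (y) x 115 mm tall; the front panel slopes from 50 mm height at the front edge to full height 80 mm farther back. Origin under its centre; front face at x = -125 mm, with the drawer in its middle.
- forceps_c (a point): steel forceps, 135 x 12 x 6 mm, lying flat along x between the board and the drawer; point at its middle. Not to be moved.
- tipbox_c (a point): grey and clear pipette-tip box, 122 x 84 x 64 mm; point at its middle. Not to be moved.
- washbottle_c (a point): white wash bottle with red cap, 70 mm across, 170 mm tall; point at its middle. Not to be moved.

How it is judged:
By the outcome, as a careful person would: the job done as asked, in the order asked, and still so for the second after the job is handed in, with the robot touching nothing.
It also fails if it takes over 72 s, if anything falls off the work surface, if the arm or the gripper's body presses on something with over 40 N, if the wrist force passes 120 N, or if a joint passes its speed limit or range.

ROBOT

A 6-joint arm with a two-finger parallel gripper is mounted at the origin on the work surface. World frame = base frame: x ahead of the robot, y to its left, z up, the work surface at z = 0. Lengths are in mm, angles in rad, forces in N, time in s.
With the tool pointing down it reaches from about 275 to 750 mm from the base axis. Payload 10.2 kg.
Tool frame: the origin (TCP) lies midway between the tips of the shut fingers; the grasp point (between the pads) lies 19 mm behind it; z points along the fingers, y is the line along which they close (so a half turn about z gives the same grasp; the last joint's range is limited). The gripper opens to 88 mm and grips with 3 to 60 N. Pads are 18 mm wide; open, the fingers measure 123 mm over their backs; the gripper's body (75 mm by 187 mm) begins 45 mm behind the grasp point.
Start: joints at [-0.223, 0.313, 1.498, -0, 1.331, -0.223], TCP at [525.006, -0.014, 238.72] pointing down, gripper open.
Joint ranges: [-2.94, 2.94], [-0.97, 2.17], [0.19, 2.56], [-1.23, 4.37], [0.02, 3.11], [-2.88, 2.88]. Speed limits (rad/s): [2.39, 2.39, 3.01, 3.14, 3.14, 3.14].

INTERFACE

Orientations are given as a unit quaternion [w, x, y, z].
In Python, from rig import move_pose, line_to, move_j, ungrasp, clamp, dwell, ik, snapshot, PlanningError, hand_in, find_in, regions_of, current_time, current_q, current_joint_vel, current_joint_torque, current_ee_pos, current_eef_rot, current_force, current_torque, current_finger_gap, current_grasp_force gives the robot as it stands. The module is installed in compiled form; this text tells all that it offers. Calls block until the motion is done:
- move_pose(position, orientation): joint-space move of the TCP to a pose.
- line_to(position, attitude=None, rate=150, threshold=None): straight line of the TCP; attitude=None keeps the orientation; rate is the mean speed in mm/s. With threshold (N) it stops when the force on the tool has changed by that much, and returns True; else False.
- move_j(angles): joint-space move.
- ungrasp() and clamp(f_grip=None): open the fingers fully, or close them until they stop; f_grip is the grip in N (None keeps the last).
- dwell(seconds).
- ik(position, orientation): joint angles nearest the present ones, or None.
- snapshot(name): name is "scene" or "side" or "wrist"; returns a dict with "image" (400x640x3 uint8, blue, green, red), "fovy" (degrees; the focal length in pixels is half the picture's height over the tangent of half this angle, whatever the lens; pixels are square), "cx", "cy" (the principal point, pixels), "dist_coeffs" ([k1, k2, p1, p2, k3] as OpenCV has them; the pictures are not rectified), "origin" and "attitude" of the camera in the world. Camera axes: x right, y down, z forward; pixel columns grow to the right and rows downward; lengths in mm; the calibration is good to about 2 mm. A picture is of the moment at which its call begins. There is no depth.
A pose or a line that the arm cannot do raises PlanningError and nothing moves.
- hand_in(): hands the job in; it is judged then, once.
Trained networks look in a picture, given as the dict that the camera call returned (one of the last four; its "shot" number tells which), for a name from the list of things; names that differ only in an ending like _2 or _b are one class to them, and where a whole thing is asked for, a point or a joint stands for the part that bears it (a point fixed in the world has none). Each returns a list of dicts, best first, with "conf" (0 to 1); they miss things now and then, are a little off and sometimes report something else, mostly with a low value. They report only what shows in the picture. A call takes as long as a camera call.
- find_in(picture, thing): "box" ([centre column, centre row, width, height] in pixels, round what is visible of it).
- regions_of(picture, thing): "mask" (400x640 bool, what is visible of it) and "box" ([centre column, centre row, width, height] in pixels, round what is visible of it).
Readings, each from a call of its own:
- current_time(): time.
- current_q(): joint angles.
- current_joint_vel(): joint speeds.
- current_joint_torque(): joint torques, N m.
- current_ee_pos(): TCP position.
- current_eef_rot(): TCP orientation.
- current_force(): force on the tool from outside, world axes, zero at the start.
- current_torque(): the same for the moment, N m.
- current_finger_gap(): finger opening in mm.
- current_grasp_force(): force on a finger pad.
Only numpy, scipy, OpenCV 4.12 (cv2) and the standard library are available. Lean on these libraries where they do the work, as an engineer would, in place of code of your own. Each camera call takes 0.05 s, during which the arm holds its last target. There are 200 camera calls.

## Working session

There is one attempt and no reset: what is moved stays moved. The work goes in short steps, each a Python script; the robot and the scene stay as the last script left them, time stands still between calls to the robot, and variables do not carry over. Pictures are saved under pics/ and viewed, at most 10 in all, crops included, and the job is handed in when it is done.

```bash
mkdir -p pics; ls
python3 - <<'E'
from rig import *
import cv2,numpy as np
for n in ("scene","side","wrist"):
    s=snapshot(n); cv2.imwrite(f"pics/{n}0.png",s["image"])
    print(n,s["fovy"],s["cx"],s["cy"],s["dist_coeffs"],np.round(s["origin"],1),np.round(s["attitude"],3))
a=cv2.imread("pics/scene0.png");b=cv2.imread("pics/side0.png")
print(current_time())
E
```

```text
pics
scene 55.88248710169417 323.34079887921945 197.73295749870013 [-0.01651749  0.          0.          0.          0.        ] [1082.4 -364.5  795.2] [-0.339  0.855  0.365 -0.143]
side 53.06614472999546 317.5289074460686 198.44540425819966 [0.01053746 0.         0.         0.         0.        ] [ 182.2 -389.   870.5] [-0.32   0.881 -0.328  0.115]
wrist 64.16188952009784 319.0139212151281 200.65074510963626 [-0.05706787  0.          0.          0.          0.        ] [524.2  67.3 383.3] [ 0.135  0.991  0.    -0.001]
0.15
```

View pics/scene0.png

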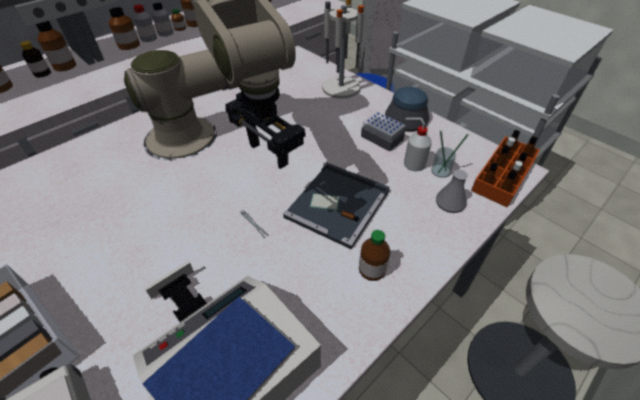

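View pics/side0.png

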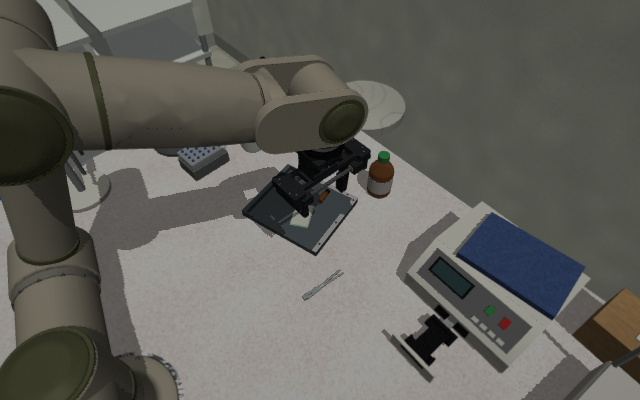

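View pics/wrist0.png

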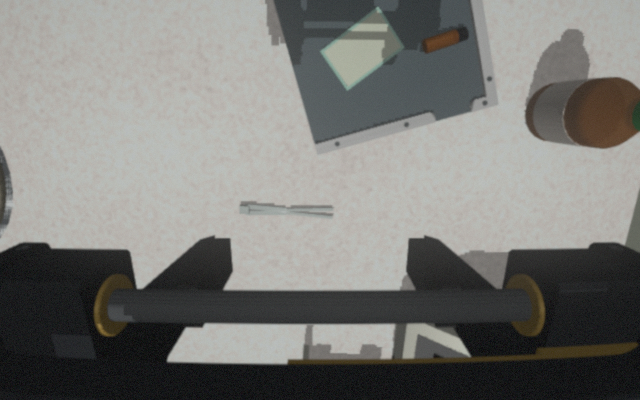

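The wrist view shows the board upper right (side stop's near end at about 318,150; outer corner 495,104), the plate at (362,50), the vial at (445,40) and the forceps at (287,209). The drawer is below, towards -y, and a brown bottle stands about 50 mm beyond the corner. I'll take one wrist shot of each area.

```bash
cat > h.py <<'E'
from rig import *
import cv2,numpy as np
from scipy.spatial.transform import Rotation as R
def rot(q): return R.from_quat([q[1],q[2],q[3],q[0]])
def K(s):
    f=200/np.tan(np.radians(s["fovy"]/2)); return np.array([[f,0,s["cx"]],[0,f,s["cy"]],[0,0,1.]])
def p2w(s,px,z):
    u=cv2.undistortPoints(np.array(px,float).reshape(-1,1,2),K(s),np.array(s["dist_coeffs"])).reshape(-1,2)
    d=rot(s["attitude"]).apply(np.c_[u,np.ones(len(u))]); o=np.array(s["origin"])
    return o+d*((z-o[2])/d[:,2])[:,None]
def w2p(s,P):
    r=rot(s["attitude"]).inv(); t=-r.apply(s["origin"])
    return cv2.projectPoints(np.array(P,float).reshape(-1,1,3),r.as_rotvec(),t,K(s),np.array(s["dist_coeffs"]))[0].reshape(-1,2)
def down(a):  # tool down, closing line (tool y) at... yaw a about world z from the start attitude
    q=(R.from_euler('z',a)*R.from_quat([1,0,0,0])).as_quat(); return [q[3],q[0],q[1],q[2]]
def save(s,n): cv2.imwrite("pics/"+n+".png",s["image"])
E
python3 - <<'E'
from h import *
import pickle
print(np.round(current_eef_rot(),3))
q=list(current_eef_rot())
o={}
move_pose([540,80,300],q); s=snapshot("wrist"); save(s,"board1"); o['b']=s
for t in("board","plate","vial_center"): print(t,[(np.round(d["box"]),round(d["conf"],2)) for d in find_in(s,t)[:2]])
print(np.round(p2w(s,[[320,200]],15)))
move_pose([480,-330,300],q); s=snapshot("wrist"); save(s,"drawer1"); o['d']=s
for t in("drawer","scanner","plate"): print(t,[(np.round(d["box"]),round(d["conf"],2)) for d in find_in(s,t)[:2]])
print(np.round(p2w(s,[[320,200]],15)),current_time())
pickle.dump(o,open("o.pkl","wb"))
E
```

```text
[-0.     0.707  0.707 -0.   ]
board [(array([357., 104., 200., 207.]), 0.63)]
plate [(array([343., 122.,  68.,  65.]), 0.61)]
vial_center [(array([410., 116.,  36.,  21.]), 0.79)]
[[539.  29.  15.]]
drawer [(array([384., 149., 106.,  90.]), 0.95)]
scanner [(array([484., 150., 306., 248.]), 0.8)]
plate []
[[ 480. -380.   15.]] 2.575
```

View pics/board1.png

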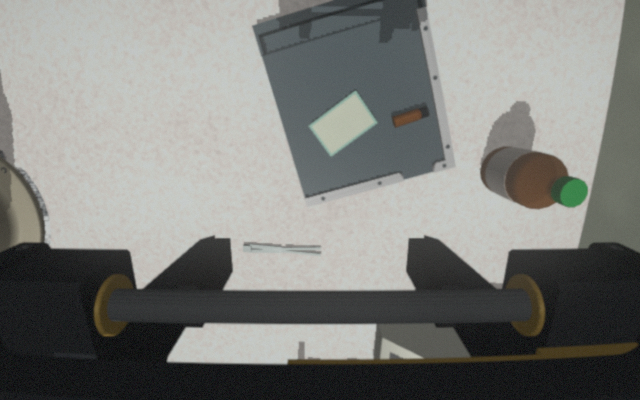

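View pics/drawer1.png

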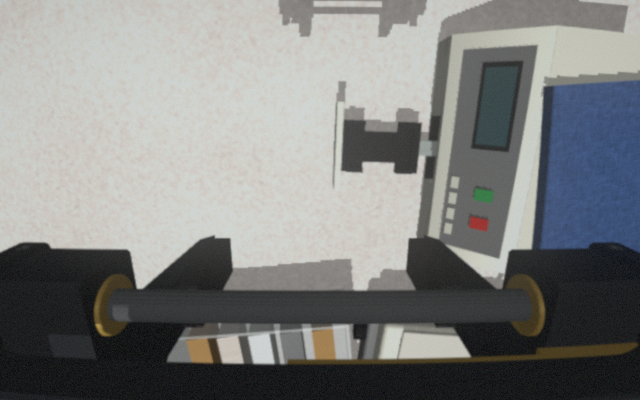

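The board shot shows the stops' outer corner at about (452,165), the side stop's near end at (305,203), the plate at (343,122) and the vial at (410,117). The drawer shot shows the front at column 338, rows 82–187, and the dark nest at (381,140). Next I'll fit poses and check them with overlays.

```bash
cat >> h.py <<'E'
from scipy.optimize import least_squares
def T(p,P):  # p=(x,y,a), P nx3 local
    P=np.array(P,float); c,s_=np.cos(p[2]),np.sin(p[2])
    return np.c_[p[0]+c*P[:,0]-s_*P[:,1],p[1]+s_*P[:,0]+c*P[:,1],P[:,2]]
def fit(s,P,px,p0): return least_squares(lambda p:(w2p(s,T(p,P))-px).ravel(),p0).x
def platefit(s,box,zt=21.):  # coating 69x44 (top)
    g=s["image"].astype(int); m=np.zeros(g.shape[:2],np.uint8)
    x,y,w,h=[int(v) for v in box]; x0,x1,y0,y1=x-w//2-6,x+w//2+7,max(0,y-h//2-6),y+h//2+7
    sub=g[y0:y1,x0:x1].mean(2); m[y0:y1,x0:x1]=sub>0.5*(np.percentile(sub,15)+np.percentile(sub,70))*1.1
    n,l,st,c=cv2.connectedComponentsWithStats(m); k=1+np.argmax(st[1:,4]); 
    pts=cv2.findContours((l==k).astype(np.uint8),0,1)[0][0].reshape(-1,2)
    W=p2w(s,pts,zt)[:,:2].astype(np.float32); (c,sz,a)=cv2.minAreaRect(W)
    if sz[0]<sz[1]: a+=90; sz=sz[::-1]
    a=(a+90)%180-90
    return np.r_[c,np.radians(a)],sz
E
cat > f.py <<'E'
from h import *
import pickle,sys
o=pickle.load(open("o.pkl","rb")); s=o['b']; d=o['d']
pl,sz=platefit(s,(343,122,68,65)); print("plate",np.round(pl,3),np.round(sz,1))
im=s["image"].astype(int); m=((im[:,:,2]>im[:,:,0]+40)).astype(np.uint8); m[:95]=0;m[140:]=0;m[:,:385]=0;m[:,435:]=0
v=np.argwhere(m)[:,::-1]; W=p2w(s,v,24)[:,:2]; print("vial amber part",W.mean(0).round(1),len(v))
fb=cv2.minAreaRect(W.astype(np.float32)); print(fb)
b=fit(s,[[105,-120,21],[-105,-120,21],[93,120,21]],[[452,165],[305,203],[416,-2]] if 0 else [[452,165],[305,203],[416,0]],[560,190,.15]) if len(sys.argv)<2 else np.array(eval(sys.argv[1]))
n=fit(d,[[-60,55,48],[-60,-55,48]],[[338,82],[335,187]],[500,-330,0]) if len(sys.argv)<3 else np.array(eval(sys.argv[2]))
print("board",b.round(3),"nest",n.round(3))
def ov(s,x0,y0,w,h,k,L):
    a=cv2.resize(s["image"][y0:y0+h,x0:x0+w],None,fx=k,fy=k,interpolation=cv2.INTER_CUBIC)
    for p,P,c in L:
        q=np.array([w2p(s,T(p,[A+(B-A)*t for t in (0,.25,.5,.75,1)])) for A,B in zip(map(np.array,P),map(np.array,P[1:]))]).reshape(-1,2)
        q=(q+.5-[x0,y0])*k; cv2.polylines(a,[q.round().astype(int)],False,c,1)
    return a
R4=lambda x,y,z:[[x,y,z],[-x,y,z],[-x,-y,z],[x,-y,z],[x,y,z]]
A=ov(s,250,0,210,210,2.5,[(b,[[-105,-120,21],[105,-120,21],[105,84,21]],(0,0,255)),(b,[[-105,-108,15],[93,-108,15],[93,84,15],[-105,84,15],[-105,-108,15]],(0,255,0)),(pl,R4(37.5,25,20),(255,0,255))])
B=ov(d,325,75,110,120,2.5,[(n,[[-60,55,48],[-60,-55,48],[-60,-55,8]],(0,0,255)),(n,R4(40,27.5,30),(0,255,255)),(n,[[-22,40,30],[-22,-40,30]],(0,255,0)),(n,[[22,40,30],[22,-40,30]],(0,255,0))])
c=np.zeros((525,800,3),np.uint8); c[:,:525]=A; c[:300,525:]=B
cv2.imwrite("pics/"+(sys.argv[3] if len(sys.argv)>3 else "ov1")+".png",c)
E
python3 f.py
```

```text
plate [568.498 132.736   0.633] [73.5 48.7]
vial amber part [651.2 141.2] 212
((651.3462524414062, 141.3973846435547), (33.68387985229492, 10.128881454467773), 18.746944427490234)
board [5.91115e+02 1.57551e+02 2.31000e-01] nest [ 5.60204e+02 -2.90194e+02 -1.60000e-02]
```

View pics/ov1.png

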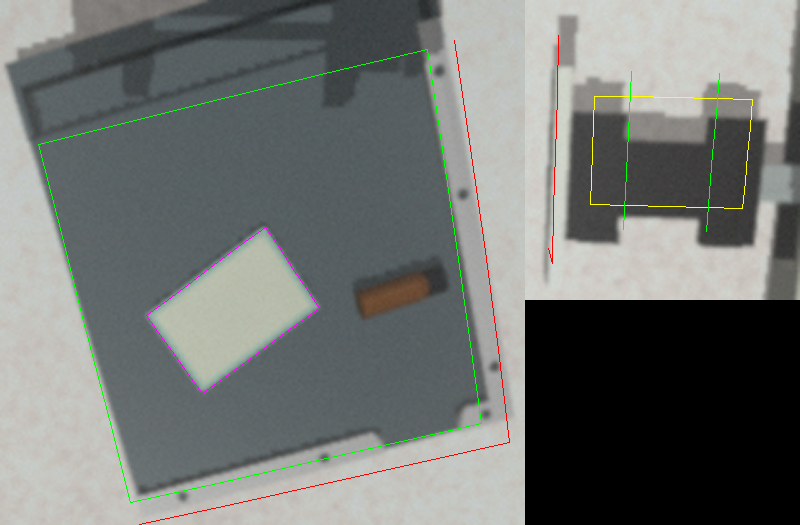

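Corrections needed: my far-stop point was wrong, because that stop ends at y=84, and the grey patches above the tray are its shadow. I'll refit from the board's three visible 21 mm corners and the nest's cut-outs.

Run:
```python
from h import *
import pickle,subprocess
o=pickle.load(open("o.pkl","rb")); s=o['b']; d=o['d']
P=[[105,-120,21],[-105,-120,21],[-105,120,21]];px=[[452.5,165.3],[304,204],[252.7,26]]
b=fit(s,P,px,[590,190,.15]); print((w2p(s,T(b,P))-px).round(1))
P=[[-22,-20,24],[22,-20,24],[-22,20,24],[22,20,24]]
px=np.array([[620,217],[698,217],[625,142],[706,142]])*.4+[325-210,75]-.5
n=fit(d,P,px,[560,-290,0]); print((w2p(d,T(n,P))-px).round(1))
print(subprocess.run(["python3","f.py",str(list(map(float,b))),str(list(map(float,n))),"ov2"],capture_output=True,text=True).stdout)
```

```text
[[ 1.7  1.4]
 [ 0.7  2. ]
 [-2.1 -2.5]]
[[-0.6  0. ]
 [ 1.2  0.7]
 [-1.  -0.7]
 [ 0.4  0.1]]
plate [568.498 132.736   0.633] [73.5 48.7]
vial amber part [651.2 141.2] 212
((651.3462524414062, 141.3973846435547), (33.68387985229492, 10.128881454467773), 18.746944427490234)
board [5.87557e+02 1.65542e+02 2.69000e-01] nest [ 5.58072e+02 -3.04846e+02 -1.60000e-02]
```

View pics/ov2.png

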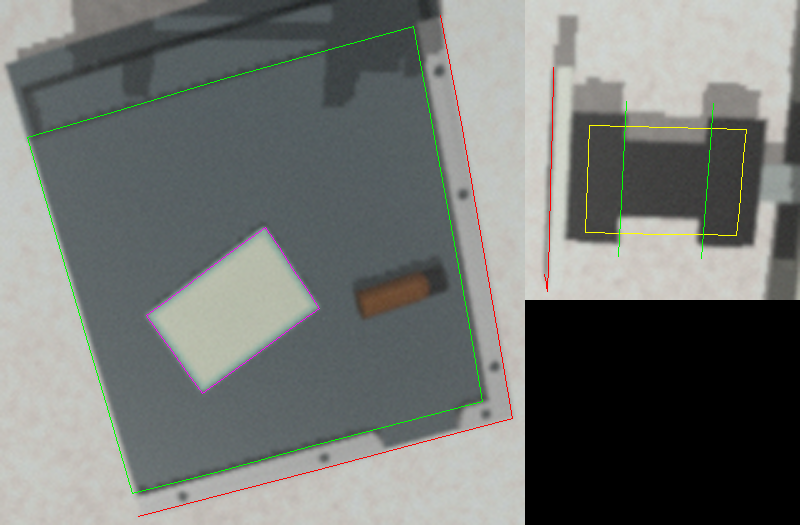

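The overlays now match the stops, plate edges, nest cut-outs and drawer front to about 2 mm, and the plate's turn relative to the board is 0.36 rad. Now I'll roll the vial into the gutter with shut fingers, then take a close look.

```bash
cat >> h.py <<'E'
BOARD=np.array([587.56,165.54,.269]); NEST=np.array([558.07,-304.85,-.016])
def bp(x,y,z): return list(map(float,T(BOARD,[[x,y,z]])[0]))
def npt(x,y,z): return list(map(float,T(NEST,[[x,y,z]])[0]))
def w2b(W,B=None):
    B=BOARD if B is None else B
    W=np.array(W)[:2]-B[:2]; c,s_=np.cos(B[2]),np.sin(B[2]); return np.array([c*W[0]+s_*W[1],-s_*W[0]+c*W[1]])
A0=np.pi
E
python3 - <<'E'
from h import *
import pickle
v=w2b([656.5,143.2]); print("vial in board",v)
a=down(BOARD[2]+A0)
clamp(10)
y0=v[1]-7.5-17.5-9
move_pose(bp(v[0],y0,80),a); print(current_finger_gap(),np.round(current_q(),2))
line_to(bp(v[0],y0,20),rate=120)
line_to(bp(v[0]-2,72,20),rate=60)
print(np.round(current_force(),2))
line_to(bp(v[0]-2,60,20)); line_to(bp(v[0]-2,60,60))
move_pose(bp(-10,-30,200),a); s=snapshot("wrist"); save(s,"b2")
for t in("plate","vial_center"): print(t,[(np.round(d["box"]),round(d["conf"],2)) for d in find_in(s,t)[:2]])
pickle.dump(s,open("b2.pkl","wb")); print(current_time())
E
```

```text
vial in board [ 60.52347416 -39.85860354]
0.4059027398432788 [-0.01  0.78  1.17 -0.    1.19 -1.85]
[ 0.61 -0.73 -0.27]
plate [(array([321., 164.,  69.,  85.]), 0.88)]
vial_center [(array([436., 237.,  14.,  28.]), 0.67)]
10.575
```

View pics/b2.png

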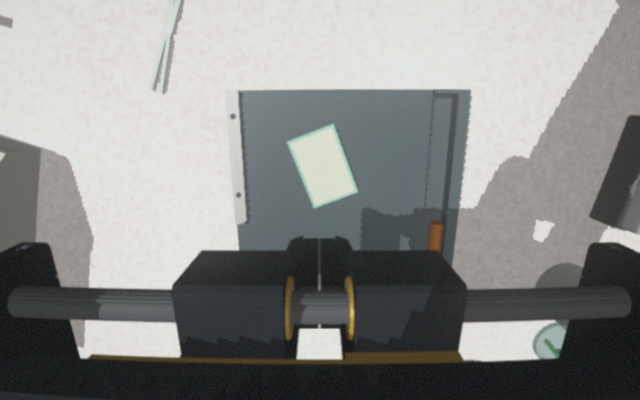

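The vial now lies in the gutter at (436,237), and the plate is undisturbed at (322,166). I'll refine the board and plate poses from this closer picture.

Run:
```python
from h import *
import pickle
s=pickle.load(open("b2.pkl","rb"))
g=s["image"].astype(int).sum(2)
for r in (110,150,190,205): print(r,g[r,222:254].tolist())
for c in (235,300,350,400,450): print(c,g[82:98,c].tolist())
print(g[130,455:478].tolist(),g[190,455:478].tolist())
pl,sz=platefit(s,(321,164,69,85)); print(pl,sz,w2b(pl),pl[2]-BOARD[2])
for px,z,e in(((228.5,91),21,(-105,-120)),((470,90),21,(-105,120)),((246,222),21,(33,-108)),((233,116),21,0),((238,195),21,0)): print(px,w2b(p2w(s,[px],z)[0]).round(1),e)
```

```text
110 [675, 667, 668, 661, 650, 641, 643, 644, 641, 640, 636, 640, 645, 647, 648, 642, 602, 454, 324, 310, 360, 380, 384, 387, 400, 391, 384, 388, 387, 384, 393, 380]
150 [674, 677, 669, 669, 666, 671, 664, 644, 633, 633, 639, 622, 628, 626, 623, 625, 631, 626, 606, 543, 380, 281, 301, 347, 361, 364, 371, 372, 361, 365, 361, 358]
190 [669, 669, 675, 675, 674, 677, 666, 672, 673, 671, 654, 615, 604, 610, 599, 600, 594, 594, 591, 601, 591, 563, 466, 338, 279, 303, 337, 345, 346, 352, 344, 350]
205 [677, 672, 674, 674, 677, 684, 684, 682, 679, 675, 673, 652, 605, 587, 596, 600, 595, 588, 584, 588, 591, 587, 560, 474, 333, 274, 295, 338, 338, 339, 340, 342]
235 [677, 680, 675, 677, 675, 670, 667, 662, 658, 654, 650, 646, 646, 649, 652, 651]
300 [673, 668, 674, 671, 673, 675, 658, 547, 416, 378, 374, 377, 379, 378, 381, 373]
350 [679, 675, 674, 672, 671, 674, 651, 505, 395, 366, 363, 370, 361, 365, 362, 372]
400 [679, 673, 675, 676, 680, 676, 657, 540, 403, 360, 357, 357, 355, 352, 354, 358]
450 [679, 677, 677, 676, 679, 679, 653, 483, 383, 359, 340, 301, 271, 287, 287, 304]
[286, 336, 344, 348, 346, 345, 347, 347, 347, 345, 349, 371, 421, 508, 637, 668, 669, 672, 672, 673, 673, 675, 674] [333, 332, 337, 339, 341, 396, 513, 612, 664, 672, 677, 676, 674, 666, 668, 673, 672, 674, 677, 677, 674, 671, 667]
[568.33477783 132.79776001   0.63286708] (72.8695297241211, 48.10694885253906) [-27.23565264 -26.45529573] 0.36386707670175944
(228.5, 91) [-101.5 -117.9] (-105, -120)
(470, 90) [-103.4  117. ] (-105, 120)
(246, 222) [  32.2 -108.4] (33, -108)
(233, 116) [ -77.9 -115. ] 0
(238, 195) [   2.4 -115.1] 0
```

Run:
```python
from h import *
import pickle
s=pickle.load(open("b2.pkl","rb"))
I=[(239,110),(241.7,150),(244.1,190),(245.1,205)]; N=[(c,89.2) for c in (300,350,400)]; L=[(468,130)]
f=lambda B:np.r_[[w2b(p2w(s,[p],21)[0],B)[1]+108 for p in I],[w2b(p2w(s,[p],15)[0],B)[0]+105 for p in N],[w2b(p2w(s,[p],21)[0],B)[1]-120 for p in L]]
r=least_squares(f,BOARD); print(r.x,r.fun.round(1),f(BOARD).round(1))
```

```text
[5.89262840e+02 1.65706467e+02 2.74000728e-01] [ 0.   0.2  0.  -0.  -0.1  0.1 -0.  -0.3] [-0.7 -0.3 -0.3 -0.2  1.8  1.8  1.4 -0.9]
```

Plate fits agree between views, and the board is refined to (588.8, 165.6, 0.273). Now I'll grip the plate by its long edges, slide it (turning) near the corner, release, then nudge it into the corner with force stops.

```bash
sed -i 's/^BOARD=np.array(.*\]); NEST/BOARD=np.array([588.8,165.6,.273]); NEST/' h.py
python3 - <<'E'
from h import *
import pickle
a=down(BOARD[2]+A0); ap=down(.633+A0)
ungrasp()
move_pose([568.4,132.8,60],ap); line_to([568.4,132.8,17],rate=80); clamp(5)
print("gap",current_finger_gap(),current_grasp_force())
line_to(bp(30,-50,17),a,rate=60); line_to(bp(52,-58,17),rate=60); r=line_to(bp(52,-79,17),rate=50,threshold=8)
print(r,w2b(current_ee_pos()).round(1),current_finger_gap(),np.round(current_force(),1))
ungrasp(); line_to(bp(52,-79,60)); clamp(10)
def push(p0,p1,th=5):
    line_to(bp(*p0,60)); line_to(bp(*p0,17.5),rate=120); r=line_to(bp(*p1,17.5),rate=25,threshold=th)
    e=w2b(current_ee_pos()); print(r,e.round(1),np.round(current_force(),1)); return e
def back(p): line_to(bp(*p,17.5),rate=60); line_to(bp(*p,60))
push((55,-30),(55,-46)); back((55,-32))
push((2,-84),(15,-84)); back((-2,-84))
push((55,-32),(55,-46)); back((55,-32))
move_pose(bp(40,-60,190),a); s=snapshot("wrist"); save(s,"b3")
s2=snapshot("scene");save(s2,"s3"); pickle.dump((s,s2),open("b3.pkl","wb"))
print([(np.round(d["box"]),round(d["conf"],2)) for d in find_in(s,"plate")[:2]],current_time())
E
```

```text
gap 49.80870455488046 4.999578595161438
False [ 52.  -79.6] 49.855998205911625 [-0.4 -0.6  1. ]
False [ 55.  -45.9] [-0.   0.3  0.1]
True [  9.6 -83.8] [-3.  -0.9  1.7]
False [ 55. -46.] [0.8 0.6 0.5]
[(array([297., 197.,  51.,  73.]), 0.62)] 26.9583
```

View pics/b3.png

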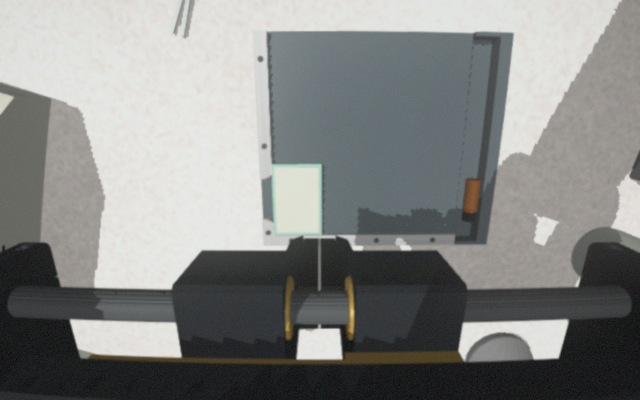

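The plate lies against the far stop (row 236). The -y push met no resistance, so the finger backs are thinner at the tips than 17.5 mm. I'll push further, to the force stop, then repeat the x nudge.

```bash
cat >> h.py <<'E'
def push(p0,p1,th=5):
    line_to(bp(*p0,60)); line_to(bp(*p0,17.5),rate=120); r=line_to(bp(*p1,17.5),rate=25,threshold=th)
    e=w2b(current_ee_pos()); print(r,e.round(1),np.round(current_force(),1)); return e
def back(p): line_to(bp(*p,17.5),rate=60); line_to(bp(*p,60))
E
python3 - <<'E'
from h import *
import pickle
a=down(BOARD[2]+A0)
move_pose(bp(55,-42,70),a)
push((55,-42),(55,-56)); back((55,-38))
push((4,-84),(16,-84)); back((-2,-84))
move_pose(bp(30,-60,190),a); s=snapshot("wrist"); save(s,"b4"); pickle.dump(s,open("b4.pkl","wb"))
bx=find_in(s,"plate")[0]["box"]; pl,sz=platefit(s,bx); print(bx,w2b(pl),pl[2]-BOARD[2],sz,current_time())
x0,y0=250,90
cv2.imwrite("pics/b4c.png",cv2.resize(s["image"][y0:y0+130,x0:x0+130],None,fx=4.5,fy=4.5,interpolation=cv2.INTER_CUBIC))
E
```

```text
True [ 55.1 -46.4] [0.2 1.9 3.5]
True [  9.6 -83.8] [-2.1 -0.7  2.2]
[296.9, 206.9, 53.9, 72.6] [ 54.1426688  -87.77672397] -0.04555803677920603 (89.9807357788086, 58.764320373535156) 32.2667
```

View pics/b4c.png

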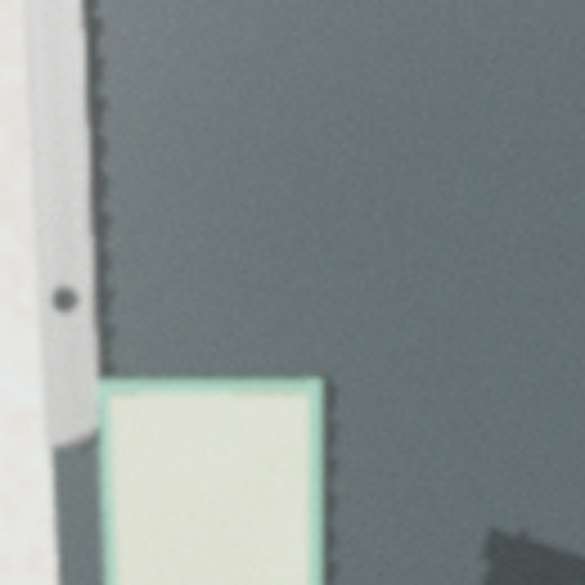

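The crop shows the plate's long edge against the side stop with no dark gap, at crop columns 100–107. I'll check squareness and seating numerically from the plate's edges.

Run:
```python
from h import *
import pickle
for s,rows,tr,br in((pickle.load(open("b4.pkl","rb")),(182,190,198,206,214,222,230),(165,182),None),(pickle.load(open("b3.pkl","rb"))[0],(172,180,188,196,204,212,220,228),(155,172),(225,242))):
    g=cv2.GaussianBlur(s["image"].sum(2).astype(float),(0,0),.7)
    def edge(p,sgn):  # strongest subpixel gradient
        d=np.diff(p)*sgn; k=int(np.argmax(d)); k=min(max(k,1),len(d)-2); a,b,c=d[k-1:k+2]; return k+.5+.5*(a-c)/(a-2*b+c)
    R_=[(310+edge(g[r,310:335],-1),r) for r in rows]
    bl=[w2b(p2w(s,[p],20)[0]) for p in R_]; print("+y edge",np.round(np.polyfit([b[0] for b in bl],[b[1] for b in bl],1),4),np.round([b[1] for b in bl],1))
    Tt=[(c,tr[0]+edge(g[tr[0]:tr[1],c],1)) for c in (282,290,298,306,312)]
    bl=[w2b(p2w(s,[p],20)[0]) for p in Tt]; print("-x edge",np.round(np.polyfit([b[1] for b in bl],[b[0] for b in bl],1),4),np.round([b[0] for b in bl],1))
    I=[(266+edge(g[r,262:276],-1)-4,r) for r in (100,110,120,130,140)]
    bl=[w2b(p2w(s,[p],21)[0]) for p in I]; print("stop",np.round(np.polyfit([b[0] for b in bl],[b[1] for b in bl],1),4),np.round([b[1] for b in bl],1))
    if br:
        for c in(285,297,310): print(c,[int(v) for v in s["image"].sum(2)[224:246,c]])
        print(w2p(s,[bp(93,-83,20),bp(93,-83,21),bp(93,-95,21)]).round(1))
print(current_time())
```

```text
+y edge [ 1.90000e-03 -5.86805e+01] [-58.6 -58.6 -58.6 -58.5 -58.5 -58.6 -58.5]
-x edge [-2.60000e-03  1.79494e+01] [18.2 18.2 18.2 18.1 18.1]
stop [   0.     -108.3478] [-108.3 -108.6 -108.1 -108.3 -108.4]
+y edge [ 2.80000e-03 -5.88521e+01] [-58.7 -58.7 -58.7 -58.8 -58.7 -58.7 -58.6 -58.6]
-x edge [-1.09000e-02  1.72033e+01] [18.2 18.3 18.  18.  18. ]
stop [ 8.200000e-03 -1.081294e+02] [-108.4 -108.6 -108.1 -108.5 -108. ]
285 [651, 652, 654, 653, 655, 651, 653, 643, 622, 596, 572, 557, 591, 610, 613, 601, 605, 603, 604, 597, 607, 636]
297 [656, 654, 656, 659, 656, 652, 658, 643, 624, 591, 566, 560, 531, 398, 258, 198, 190, 171, 182, 177, 176, 176]
310 [662, 658, 654, 653, 652, 657, 655, 647, 627, 575, 536, 543, 593, 558, 373, 220, 171, 161, 156, 167, 162, 167]
[[298.  234.6]
 [298.  234.9]
 [286.5 234.9]]
32.2667
```

The plate is square to within 0.002 rad, its long edge is flush, and its short edge sits at x = 18.1 against 18 expected. So it's seated. At 32 s there's time for one closer look at the nest.

Run:
```python
from h import *
import pickle
ungrasp()
move_pose(npt(60,0,170),down(NEST[2]+A0)); s=snapshot("wrist"); pickle.dump(s,open("n2.pkl","wb"))
print(current_time(),w2p(s,[npt(0,0,24),npt(-60,0,48)]))
k=3; x0,y0,w,h=190,20,260,200
a=cv2.resize(s["image"][y0:y0+h,x0:x0+w],None,fx=k,fy=k,interpolation=cv2.INTER_CUBIC)
def ln(P,c): cv2.polylines(a,[((w2p(s,T(NEST,P))+.5-[x0,y0])*k).round().astype(int)],False,c,1)
ln([[40,27.5,30],[-40,27.5,30],[-40,-27.5,30],[40,-27.5,30],[40,27.5,30]],(0,255,255))
for sg in(1,-1): ln([[-22,sg*40,24],[-22,sg*20,24],[22,sg*20,24],[22,sg*40,24]],(0,255,0))
ln([[-60,-55,48],[-60,55,48]],(0,0,255))
cv2.imwrite("pics/n2.png",a)
```

```text
35.2 [[319.29886041 123.26102399]
 [319.46252483  45.45617318]]
```

View pics/n2.png

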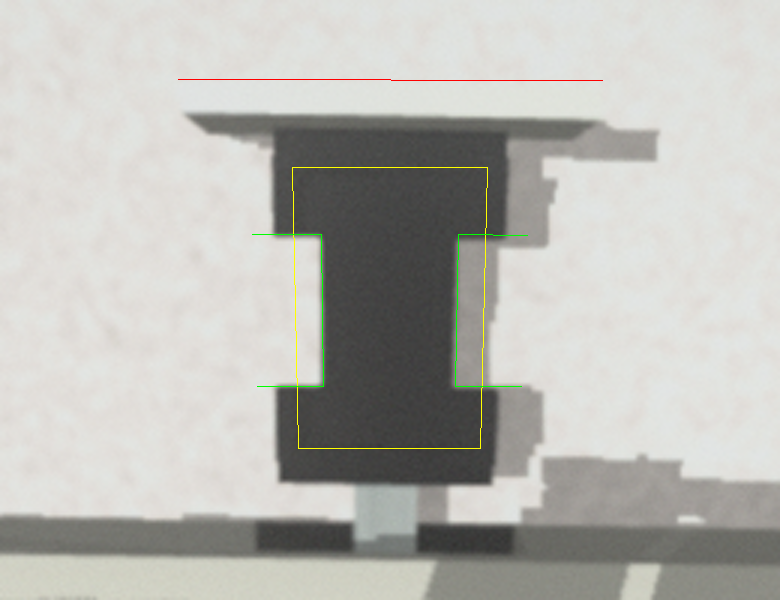

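The nest overlay fits within 1 mm, with cut-out corners at crop (322,236) and (455,388). The drawer front and scanner edges show the true yaw is about -0.03. Pick and place now.

```bash
sed -i 's/-.016\]);*/-.030])/' h.py; grep -n NEST= h.py
python3 - <<'E'
from h import *
import pickle
a=down(BOARD[2]+A0); n=down(NEST[2]+A0)
move_pose(bp(55.6,-83.3,90),a); line_to(bp(55.6,-83.3,17),rate=110); clamp(15)
print("gap",current_finger_gap(),current_grasp_force())
line_to(bp(55.6,-83.3,180),rate=150)
print("gap",current_finger_gap(),np.round(current_force(),2))
move_pose(npt(0,0,100),n); line_to(npt(0,0,45)); 
r=line_to(npt(0,0,26),rate=30,threshold=6); print(r,np.round(current_ee_pos(),1),np.round(current_force(),1))
if current_ee_pos()[2]<28:
    ungrasp(); line_to(npt(0,0,100)); move_pose(npt(60,0,170),n)
s=snapshot("wrist"); pickle.dump(s,open("n3.pkl","wb")); print(current_time())
k=3; x0,y0,w,h=190,20,260,200
im=cv2.resize(s["image"][y0:y0+h,x0:x0+w],None,fx=k,fy=k,interpolation=cv2.INTER_CUBIC); cv2.imwrite("pics/n3.png",im)
E
```

```text
32:BOARD=np.array([588.8,165.6,.273]); NEST=np.array([558.07,-304.85,-.030])
gap 49.4446561010962 14.998468458652496
gap 49.49692534041681 [-0.39  0.36 -0.6 ]
True [ 557.9 -304.7   25.9] [-0.2  0.7  4.6]
44.0583
```

View pics/n3.png

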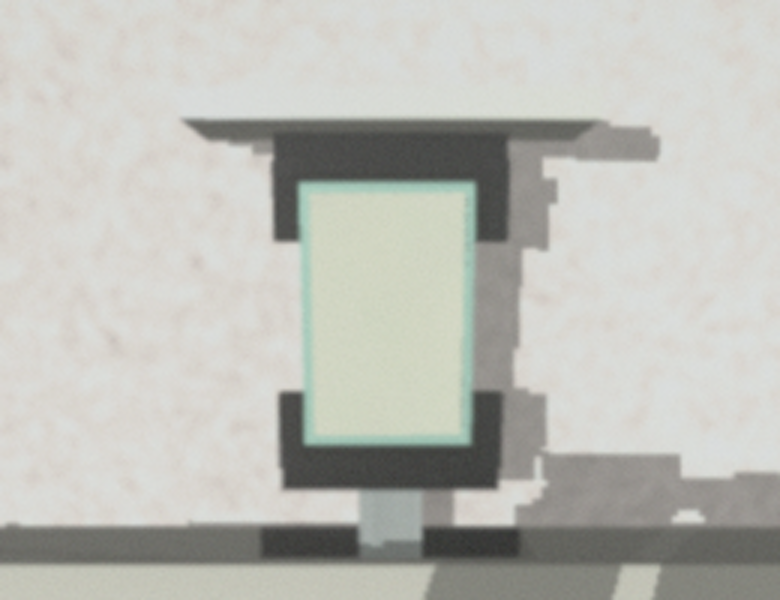

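The plate lies centred and square in the nest (crop about 300–475, 182–445), and contact came at the nominal height. I've now viewed 12 pictures, over the limit of 10, so I'll check the rest by numbers only. Next, shut the drawer.

Run:
```python
from h import *
n=down(NEST[2]+A0)
line_to(npt(-60,0,150),rate=200); clamp(10)
line_to(npt(-95,0,110),rate=150); line_to(npt(-95,0,32),rate=130)
r=line_to(npt(75,0,32),rate=60,threshold=15)
p=w2b(current_ee_pos(),NEST); print(r,p.round(1),"travel",p[0]+69,np.round(current_force(),1),current_time())
s=snapshot("wrist"); print([(np.round(d["box"]),round(d["conf"],2)) for d in find_in(s,"drawer")[:2]])
line_to(npt(p[0]-40,0,32),rate=100); 
print(current_time())
```

```text
True [52.3  0.1] travel 121.342521941153 [-3.7 -0.4  2.3] 49.5333
[]
50.175
```

Travel was 121 mm to the force stop. A slow second push will show whether that's the hard end.

Run:
```python
from h import *
n=down(NEST[2]+A0)
line_to(npt(44,0,32),rate=100)
r=line_to(npt(75,0,32),rate=25,threshold=20)
p=w2b(current_ee_pos(),NEST); print(r,p.round(1),np.round(current_force(),1),current_time())
line_to(npt(-10,0,32),rate=150); line_to(npt(-60,0,170),rate=200)
dwell(.1); s=snapshot("side"); s2=snapshot("scene"); save(s,"side9"); save(s2,"scene9"); 
for t in("drawer","vial_center","plate"):
  print(t,[[(np.round(d["box"]),round(d["conf"],2)) for d in find_in(q,t)[:2]] for q in(s,s2)])
F=[npt(52.3+9,y,48) for y in(-55,55)]
for q in(s,s2): print("front predicted",w2p(q,F).round(0).tolist(),"vial pred",w2p(q,[bp(58,96,12.5)]).round(0))
print(current_time(),np.round(current_force(),1))
```

```text
True [52.3 -0. ] [-1.6 -0.3  0.7] 51.2333
drawer [[(array([465., 337.,  17.,  15.]), 0.69)], [(array([196., 312.,  39.,  27.]), 0.63)]]
vial_center [[], [(array([369., 185.,  15.,  14.]), 0.64)]]
plate [[], []]
front predicted [[473.0, 340.0], [431.0, 301.0]] vial pred [[285. 179.]]
front predicted [[168.0, 327.0], [214.0, 294.0]] vial pred [[370. 188.]]
53.1833 [ 0.5 -1.  -1.2]
```

The second push, with a 20 N stop, ended at the same point, so the drawer is at its end. The vial is still in the gutter and the plate is out of sight inside.

```bash
python3 -c "
from rig import *
print(hand_in())"
```

```text
the job is handed in; nothing more can be done
None
```

The job is handed in at about 53 s: vial in the gutter, plate squared into the corner and then laid in the nest, drawer pushed to its hard stop; I viewed 12 pictures rather than the 10 allowed, and made no final check that the forceps, tip box and wash bottle are unmoved.

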